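Load the reference cuvettes and hold the long cell in the light path

ROBOT

A 6-joint arm with a two-finger parallel gripper is mounted at the origin on the work surface. World frame = base frame: x ahead of the robot, y to its left, z up, the work surface at z = 0. Lengths are in m, angles in rad, forces in N, time in s.
With the tool pointing down it reaches from about 0.35 to 0.975 m from the base axis. Payload 4.9 kg.
Tool frame: the origin (TCP) lies midway between the tips of the shut fingers; the grasp point (between the pads) lies grip_depth behind it (grip_depth is the distance from the TCP to the grasp point, in m); z points along the fingers, y is the line along which they close (so a half turn about z gives the same grasp; the last joint's range is limited). The gripper opens to 85 mm and grips with 20 to 120 N. Pads are 22 mm wide; open, the fingers measure 114 mm over their backs; the gripper's body (76 mm by 85 mm) begins 54 mm behind the grasp point. The pads swing forward as they close: fully open they stand 13 mm farther back than shut.
Start: joints at [1.112, 0.053, 1.613, -0, 1.476, -0.119], TCP at [0.208, 0.589, 0.231] pointing down, gripper open.
Joint ranges: [-3.01, 3.01], [-1.01, 2.22], [0.06, 2.58], [-1.02, 4.17], [0.09, 2.62], [-3.14, 3.14]. Speed limits (rad/s): [2.57, 2.57, 3.14, 3.14, 3.14, 3.14].

INTERFACE

Orientations are given as a 3x3 rotation matrix whose columns are the frame's x, y, z axes.
In Python, from workcell import * gives the robot as it stands.
- The arm moves only by the tool drive_tool, never from a script. Its argument "commands" is a list of rows, each an object with "travel": the shift along the world's x, y, z in mm, a list of three; "rotation": the turn, a rotation vector about the world's x, y, z in rad, a list of three. A call has 1 to 20 rows; each row shifts and turns the commanded pose from where the row before left it; what a row does not reach is not made up. A row lasts 1/12 s, in which the tool goes at most 41.7 mm and 7.16 degrees, less where a joint would pass 70% of its speed; a pose out of reach is approached as far as the arm can. A call is refused whole if a number of a shift passes 41.7 or a number of a turn 0.125, either way. A call with a gripper value outside its range is refused whole. "hand" is the finger opening in mm, from 0 to 85.4, set as the call begins (left out, the last holds). The fingers move at their own pace and stop on an object; "squeeze" is the grip in N (left out, the last holds). Time passes only in rows, so rows that do not move let the fingers close. It gives the time, the measured TCP pose, the force, the opening and the grip force at its end, in the units of the state.
- read_state(): the state, without advancing time (a new reading comes with each control period).
- get_image(name): name is "side" or "top"; returns a dict with "frame" (420x560x3 uint8, red, green, blue), "fx", "fy", "cx", "cy" (pixels), "dist_coeffs" ([k1, k2, p1, p2, k3] as OpenCV has them; the pictures are not rectified), "rvec" (rotation vector, rad) and "tvec" (3), from world to camera coordinates, as OpenCV has them. Camera axes: x right, y down, z forward; pixel columns grow to the right and rows downward; lengths in m; the calibration is good to about 2 mm. A picture is of the moment at which its call begins. There is no depth.
- close_job(): hands the job in; it is judged then, once.
The state is a dict: "t": time; "qpos": joint angles; "qd": joint speeds; "tau": joint torques, N m; "position": TCP position; "orientation": TCP orientation; "wrist_force": force on the tool from outside, world axes, zero at the start; "moment": the same for the moment, N m; "opening": finger opening in m; "finger_force": force on a finger pad.
Only numpy, scipy, OpenCV 4.12 (cv2) and the standard library are available. Lean on these libraries where they do the work, as an engineer would, in place of code of your own. Each camera call takes 0.05 s, during which the arm holds its last target. There are 200 camera calls.

TASK

Set up a photometer reading: from the steel tray put the two small square cuvettes into the two-place cuvette holder, one in each well, fully down, with their clear windows facing the collimator barrels, and let go of them. Then take the longest cell and hold it upright in the open light path, midway between the lamp and the detector lens, so that the beam runs in through the middle of one clear window and out through the other, along the length of the cell, and finish holding it still there in the gripper, not set down. Grip all of these glass cells by their frosted faces only, do not drop or tip them over, and leave the middle-sized spare cell, the beaker and the dropper bottle where they are.

Things in the scene. Friction and masses are not known exactly. Their poses are not given: they have to be found in the camera images.
- ref_a: Square reference cuvette, 12.5 x 12.5 x 45 mm tall plus a dark stopper 9 x 9 x 4 mm, 16 g, upright in the tray. Origin: centre of its underside, z up. Frosted (matt whitish) faces look along its +y and -y, clear windows along +x and -x. The windows end 1.5 mm inside the frosted faces, so wide pads closing along y touch only frosted glass.
- ref_b: The other, identical one. Square reference cuvette, 12.5 x 12.5 x 45 mm tall plus a dark stopper 9 x 9 x 4 mm, 16 g, upright in the tray. Origin: centre of its underside, z up. Frosted (matt whitish) faces look along its +y and -y, clear windows along +x and -x. The windows end 1.5 mm inside the frosted faces, so wide pads closing along y touch only frosted glass.
- sample: The long cell, to be held in the light: 54 mm long (x), 20 mm wide (y), 50 mm tall plus a 3 mm dark lid inset 1.75 mm, about 75 g, upright in the tray. Origin: centre of its underside, z up. Frosted faces (54 x 50 mm, 20 mm apart) look along +y and -y; the clear windows (16 x 50 mm) are its two ends, along +x and -x. Half turns make no difference.
- sample_win0 (a point): Centre of the long cell's clear window at its +x end, 25 mm above its underside.
- sample_win1 (a point): Centre of the long cell's clear window at its -x end, 25 mm above its underside.
- spare: Spare middle-sized cell, 24 mm (x) x 20 mm (y) x 50 mm tall with a 3 mm lid, of the same make, in the tray among the others; leave it alone. Origin: centre of its underside.
- tray: Fixed steel tray 250 mm (x) x 230 mm (y), floor 3 mm thick, rim 12 mm high. Origin: centre of its underside on the bench. The four cells stand on its floor about 100 to 120 mm apart, in any order, each turned up to 0.85 rad either way.
- holder: Fixed two-place cuvette holder: grey block 36 (x) x 110 (y) x 40 mm high; two wells 14.5 mm square (mouths flared to 19 mm), 25 mm deep, at y = +35 and -35 mm. Black collimator barrels before and behind each well (out to 42 mm, top 33 mm up) point along the block's x: a cuvette's windows must face +x and -x of the block. Origin: centre of its underside.
- well0 (a point): Centre of the floor of the well at the block's +y side, 15 mm above the bench; axes as the holder's. The mouth is 25 mm above this point.
- well1 (a point): Centre of the floor of the well at the block's -y side, 15 mm above the bench; axes as the holder's. The mouth is 25 mm above this point.
- photometer: Fixed open-path photometer: aluminium rail 440 (x) x 48 x 20 mm high with a finned grey lamp head (+x end) and a box-shaped grey detector head (-x end) on posts. Their lens tubes (35 mm across) face each other over a clear gap of 140 mm, axis 120 mm above the bench; the heads are up to 60 mm wide and reach 150 mm up and 215 mm either side. Origin: middle of the rail, on the bench.
- beam (a point): Middle of the light path, halfway between the two lenses, 120 mm above the bench. The thin beam (4 mm across) runs along this point's x axis (the photometer's x).
- beaker: Small empty glass beaker, 42 mm across, 55 mm tall; bystander, origin at its underside.
- dropper: Amber dropper bottle, 28 mm across, 90 mm tall; bystander, origin at its underside.
Things that resemble listed ones, but are neither listed nor needed, are in the scene too. What is shaped like the ref_a but blue or yellow is not meant.

How it is judged:
By the outcome, as a careful person would: the job done as asked, in the order asked, and still so for the second after the job is handed in, while the arm keeps its last pose, push and grip.
It also fails if it takes over 72 s, if anything falls off the work surface, if the arm or the gripper's body presses on something with over 40 N, if the wrist force passes 120 N, or if a joint passes its speed limit or range.

## Working session

There is one attempt and no reset: what is moved stays moved. The work goes in short steps, Python scripts to look and compute and a tool call to move; the robot and the scene stay as the last step left them, time stands still between calls to the robot, and variables do not carry over. Pictures are saved under pics/ and viewed, at most 10 in all, crops included, and the job is handed in when it is done.

Besides the shell and the picture viewer there is one more tool, called after "Emit:" as name([rows], argument=value, ...), one row to a line, values as JSON. drive_tool: Moves the arm, as the interface text tells. Its arguments: {"type":"object","properties":{"commands":{"type":"array","items":{"type":"object","properties":{"travel":{"type":"array","items":{"type":"number"}},"rotation":{"type":"array","items":{"type":"number"}}}}},"hand":{"type":"number"},"squeeze":{"type":"number"}},"required":["commands"]}

```bash
mkdir -p pics; ls; python3 - <<'E'
from workcell import *
import cv2,pickle,numpy as np
for n in("top","side"):
    d=get_image(n); pickle.dump(d,open(f"pics/{n}0.pkl","wb"))
    cv2.imwrite(f"pics/{n}0.png",cv2.resize(d["frame"][:,:,::-1],(800,600),interpolation=cv2.INTER_CUBIC))
    R=cv2.Rodrigues(np.array(d["rvec"]))[0]
    print(n,d["fx"],d["dist_coeffs"],"cam pos",-R.T@np.array(d["tvec"]).ravel(),R[2])
s=read_state();print(s)
E
```

```text
pics
top 410.80565979026267 [-0.01436634  0.          0.          0.          0.        ] cam pos [0.3405851  0.00106748 0.99892012] [ 0.21638438  0.025983   -0.97596244]
side 420.26498955284336 [-0.01222862  0.          0.          0.          0.        ] cam pos [0.35369221 0.61798084 0.67652173] [ 0.19781437 -0.71319687 -0.67247283]
{'t': 0.1, 'qpos': array([ 1.11199690e+00,  5.33263954e-02,  1.61418007e+00, -1.19242182e-05,
        1.47603371e+00, -1.18996437e-01]), 'qd': array([-1.27998518e-03, -6.96958236e-04, -2.51463332e-03,  9.52344416e-05,
        1.12721108e-03,  5.63772051e-04]), 'tau': array([ 1.59613438e-05, -3.94904137e+01, -3.71361852e+01, -1.02973577e-04,
        3.91925001e-03,  2.04844679e-05]), 'position': array([0.20805375, 0.5887356 , 0.23014997]), 'orientation': array([[-9.42820635e-01,  3.33299451e-01, -8.51855640e-04],
       [ 3.33300468e-01,  9.42819034e-01, -1.75136735e-03],
       [ 2.19415934e-04, -1.93514916e-03, -9.99998104e-01]]), 'wrist_force': array([-0.24376294, -0.72633989,  0.64389663]), 'moment': array([ 0.08020114, -0.04519656, -0.02430537]), 'finger_force': 0.0, 'opening': 0.08543070620063326}
```

View pics/top0.png

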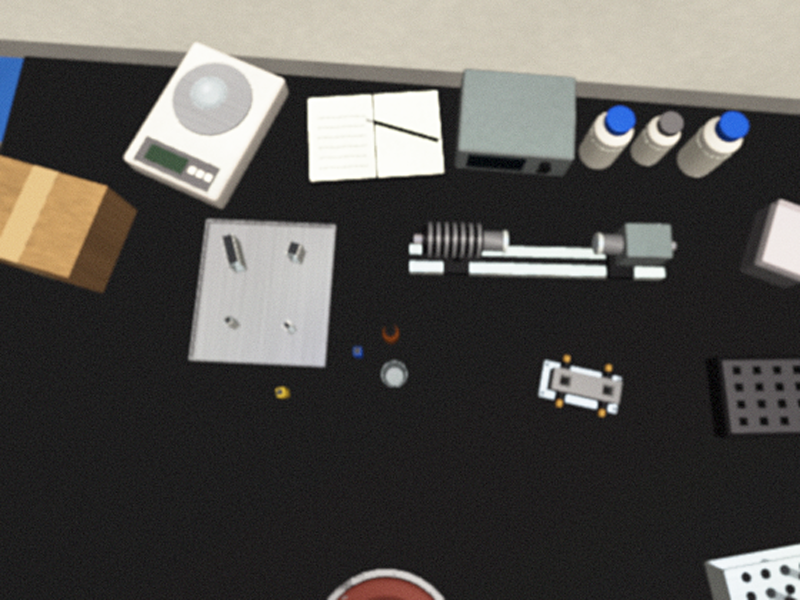

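View pics/side0.png

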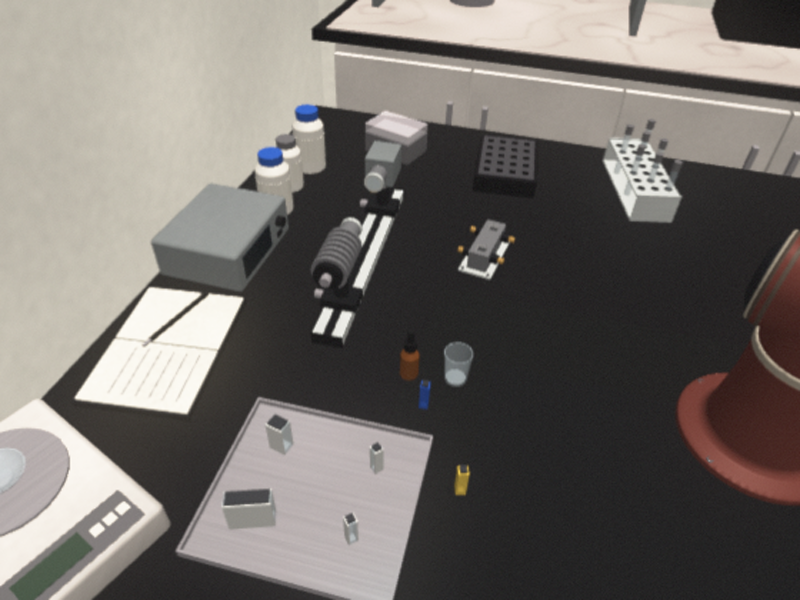

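The top picture (800x600) shows the long cell at about (234,252), the spare at (296,251), and the refs at (231,322) and (290,326). The holder is at (587,385) and the photometer at (540,245). The side picture shows the same objects, so next I'll enlarge both views.

```bash
cat > h.py <<'E'
import cv2,numpy as np,pickle
def load(n): return pickle.load(open(f"pics/{n}.pkl","rb"))
def KD(d): return np.array([[d["fx"],0,d["cx"]],[0,d["fy"],d["cy"]],[0,0,1.]]),np.array(d["dist_coeffs"])
def ray(d,px):
    K,D=KD(d); p=cv2.undistortPoints(np.array(px,float).reshape(-1,1,2),K,D).reshape(-1,2)
    R=cv2.Rodrigues(np.array(d["rvec"]))[0]
    return -R.T@np.array(d["tvec"]).ravel(), np.c_[p,np.ones(len(p))]@R
def onz(d,px,z):
    c,v=ray(d,px); return c+v*((z-c[2])/v[:,2])[:,None]
def proj(d,P):
    K,D=KD(d); return cv2.projectPoints(np.array(P,float).reshape(-1,3),np.array(d["rvec"]),np.array(d["tvec"]),K,D)[0].reshape(-1,2)
def two(d1,p1,d2,p2):
    A=[];b=[]
    for d,p in((d1,p1),(d2,p2)):
        c,v=ray(d,[p]); v=v[0]/np.linalg.norm(v[0]); M=np.eye(3)-np.outer(v,v); A.append(M);b.append(M@c)
    return np.linalg.lstsq(np.vstack(A),np.hstack(b),rcond=None)[0]
def crop(d,x,y,w,h,s): return cv2.resize(d["frame"][y:y+h,x:x+w,::-1],None,fx=s,fy=s,interpolation=cv2.INTER_CUBIC)
E
python3 - <<'E'
from h import *
t=load("top0");s=load("side0")
a=crop(t,130,150,110,110,3.6)
b=crop(t,370,240,75,55,5.3)
c=crop(s,120,275,190,145,2.1)
d=crop(s,310,145,60,55,3.6)
W=np.zeros((600,800,3),np.uint8)
W[:a.shape[0],:a.shape[1]]=a[:600]; W[:b.shape[0],400:400+b.shape[1]]=b[:,:400]
W[295:600,400:799]=c[:305,:399]; W[400:400+198,0:216]=d
cv2.imwrite("pics/m1.png",W)
# dark blobs in tray
for n,d,(x,y,w,h) in(("top",t,(140,158,88,92)),("side",s,(150,285,140,110))):
    g=cv2.cvtColor(d["frame"],cv2.COLOR_RGB2GRAY)[y:y+h,x:x+w]
    m=(g<80).astype(np.uint8)
    k,l,st,ce=cv2.connectedComponentsWithStats(m)
    for i in range(1,k):
        if st[i,4]>6 and st[i,4]<600:
            yy,xx=np.where(l==i); pts=np.c_[xx+x,yy+y].astype(float)
            for z in(.052,.056):
                P=onz(d,pts,z)[:,:2]; 
                r=cv2.minAreaRect((P*1000).astype(np.float32)); print(n,st[i,4],pts.mean(0).round(1),z,P.mean(0).round(4),np.round(r[1],1),round(r[2],1))
E
```

```text
Traceback (most recent call last):
ValueError: could not broadcast input array from shape (304,399,3) into shape (305,399,3)
```

```bash
cat > m.py <<'E'
from h import *
t=load("top0");s=load("side0")
a=crop(t,130,150,110,110,3.6)
b=crop(t,370,240,75,55,5.3)
c=crop(s,120,275,190,145,2.1)
d=crop(s,310,145,60,55,3.6)
W=np.zeros((600,800,3),np.uint8)
W[:a.shape[0],:a.shape[1]]=a; W[:b.shape[0],400:400+b.shape[1]]=b
W[295:295+c.shape[0],400:400+c.shape[1]]=c; W[400:400+d.shape[0],0:d.shape[1]]=d
cv2.imwrite("pics/m1.png",W)
for n,d,(x,y,w,h) in(("top",t,(145,162,80,86)),("side",s,(150,285,140,110))):
    g=cv2.cvtColor(d["frame"],cv2.COLOR_RGB2GRAY)[y:y+h,x:x+w]
    m=(g<80).astype(np.uint8)
    k,l,st,ce=cv2.connectedComponentsWithStats(m)
    for i in range(1,k):
        if st[i,4]>6 and st[i,4]<600:
            yy,xx=np.where(l==i); pts=np.c_[xx+x,yy+y].astype(float)
            for z in(.052,.056):
                P=onz(d,pts,z)[:,:2]; 
                r=cv2.minAreaRect((P*1000).astype(np.float32)); print(n,st[i,4],pts.mean(0).round(1),z,P.mean(0).round(4),np.round(r[1],1),round(r[2],1))
E
python3 m.py
```

```text
top 78 [160.7 174.2] 0.052 [0.6045 0.3187] [45.6  9.9] 22.0
top 78 [160.7 174.2] 0.056 [0.6034 0.3174] [45.4  9.8] 22.0
top 25 [204.9 173.5] 0.052 [0.6153 0.2123] [12.6  9.7] 4.9
top 25 [204.9 173.5] 0.056 [0.6141 0.2114] [12.5  9.6] 4.9
side 59 [194.  295.3] 0.052 [0.6142 0.2105] [13.9 16.4] 73.3
side 59 [194.  295.3] 0.056 [0.6125 0.2131] [13.8 16.3] 73.3
side 12 [263.  312.8] 0.052 [0.4833 0.209 ] [5.4 5.9] 57.8
side 12 [263.  312.8] 0.056 [0.4825 0.2117] [5.3 5.9] 57.8
side 226 [172.2 347.8] 0.052 [0.6041 0.3174] [47.1 14.2] 21.5
side 226 [172.2 347.8] 0.056 [0.6025 0.3193] [46.8 14.1] 21.5
side 136 [286.7 383.5] 0.052 [0.4097 0.3203] [10.6 48.7] 15.1
side 136 [286.7 383.5] 0.056 [0.4093 0.3222] [10.5 48.4] 15.1
```

View pics/m1.png

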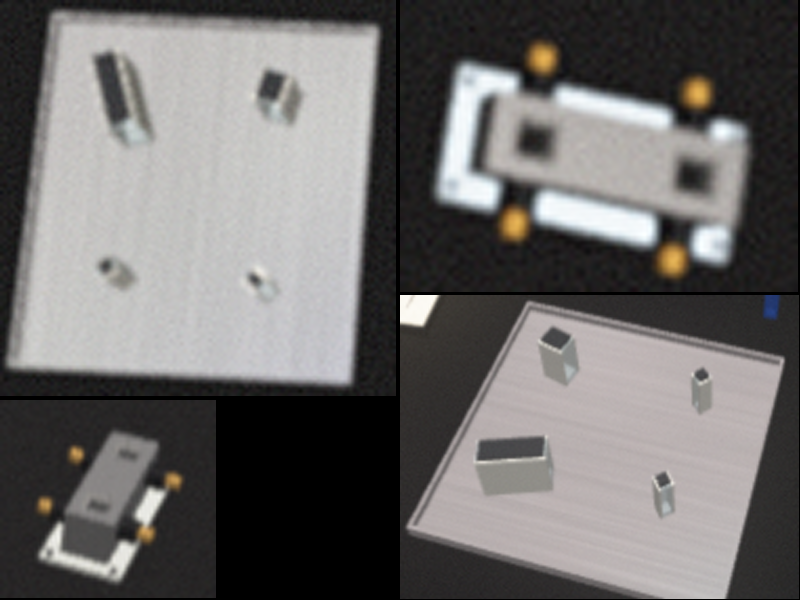

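The crops are clear: the sample's yaw comes out at about 22° in both views, with its lid at (0.603,0.318). Averaging some frames should settle the refs' yaw, the holder and the photometer.

```bash
cat > shot.py <<'E'
from workcell import *
import pickle,numpy as np
def shot(name,tag,n=6):
    fr=[]
    for _ in range(n): d=get_image(name); fr.append(d["frame"].astype(float))
    d=dict(d); d["frame"]=np.clip(np.mean(fr,0).round(),0,255).astype(np.uint8)
    pickle.dump(d,open(f"pics/{name}{tag}.pkl","wb")); return d
E
python3 - <<'E'
from shot import *
shot("top","1",8);shot("side","1",8)
from h import *
t=load("top1");s=load("side1")
W=np.zeros((600,800,3),np.uint8)
def put(I,x,y):
    h,w=I.shape[:2];W[y:y+h,x:x+w]=I[:600-y,:800-x]
put(crop(s,252,300,24,36,8),0,0)     # far ref
put(crop(s,234,350,24,36,8),200,0)   # near ref
put(crop(t,152,212,24,24,8),400,0)
put(crop(t,192,216,24,24,8),600,0)
put(crop(t,280,145,200,60,4),0,300)
put(crop(s,310,145,60,55,4),560,390) if 0 else None
cv2.imwrite("pics/m2.png",W)
m=cv2.cvtColor(t["frame"],cv2.COLOR_RGB2GRAY)
# wells in top
sub=m[255:285,385:437]; k,l,st,ce=cv2.connectedComponentsWithStats((sub<75).astype(np.uint8))
for i in range(1,k):
    if st[i,4]>10: p=ce[i]+[385,255]; print("well?",st[i],p.round(2),onz(t,[p],.040).round(4),onz(t,[p],.028).round(4))
hsv=cv2.cvtColor(t["frame"],cv2.COLOR_RGB2HSV)[240:300,370:445]
k,l,st,ce=cv2.connectedComponentsWithStats(cv2.inRange(hsv,(8,100,120),(25,255,255)))
hs=[ce[i]+[370,240] for i in range(1,k) if st[i,4]>5]
hsv=cv2.cvtColor(s["frame"],cv2.COLOR_RGB2HSV)[140:205,310:370]
k,l,st,ce=cv2.connectedComponentsWithStats(cv2.inRange(hsv,(8,100,80),(25,255,255)))
ss=[ce[i]+[310,140] for i in range(1,k) if st[i,4]>5]
print(np.round(hs,1),np.round(ss,1))
E
```

```text
well? [  8   0  44  30 214] [423.84 261.34] [[ 0.4512 -0.3187  0.04  ]] [[ 0.4526 -0.3227  0.028 ]]
well? [ 0  4  2 11 13] [385.38 263.77] [[ 0.4379 -0.23    0.04  ]] [[ 0.4391 -0.2328  0.028 ]]
well? [ 8  9  5  5 23] [394.87 266.17] [[ 0.4343 -0.252   0.04  ]] [[ 0.4355 -0.2552  0.028 ]]
well? [38 16  5  5 22] [424.91 272.91] [[ 0.4248 -0.3215  0.04  ]] [[ 0.4258 -0.3256  0.028 ]]
well? [ 0 19 11 11 49] [389.57 278.8 ] [[ 0.4044 -0.2407  0.04  ]] [[ 0.4052 -0.2437  0.028 ]]
well? [ 9 27 10  3 18] [397.39 283.44] [[ 0.3954 -0.2589  0.04  ]] [[ 0.3961 -0.2621  0.028 ]]
well? [34 26  6  4 22] [421.32 282.64] [[ 0.4019 -0.3136  0.04  ]] [[ 0.4027 -0.3175  0.028 ]]
[[396.5 250.8]
 [425.7 257. ]
 [391.1 281.8]
 [421.  288.5]] [[330.5 159.6]
 [357.8 166.9]
 [321.9 173.8]
 [350.3 181.8]]
```

View pics/m2.png

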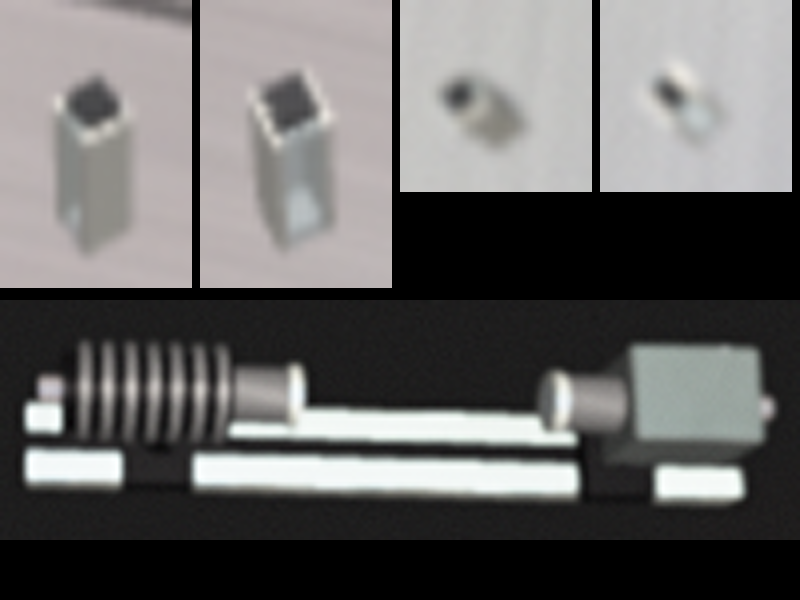

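The far ref shows its clear window on the left face and a frosted right-front face. The near ref is the other way round, with a frosted left face and a clear right face. Next I'll turn the corners into yaws and locate the holder and the lens rings.

```bash
python3 - <<'E'
from h import *
t=load("top1");s=load("side1")
far=np.array([[57,103],[88,140],[132,110],[97,78]])/8+[252,300]-.44
near=np.array([[250,90],[277,148],[333,120],[300,68]])/8+[234-25,350]-.44
for n,c in(("far",far),("near",near)):
    P=onz(s,c,.048)[:,:2]*1000
    e=np.diff(np.r_[P,P[:1]],axis=0)
    print(n,P.mean(0).round(1),"len",np.hypot(*e.T).round(1),"ang",np.degrees(np.arctan2(e[:,1],e[:,0])).round(0))
for c in ([152+58/8-.4,212+94/8-.4],[192+68/8-.4,216+92/8-.4]): print("stopper top",onz(t,[c],.052).round(4))
hs=np.array([[396.5,250.8],[425.7,257.],[391.1,281.8],[421.,288.5]]); ss=np.array([[330.5,159.6],[357.8,166.9],[321.9,173.8],[350.3,181.8]])
import itertools
# side order: match by triangulation residual / height
K=[]
for h in hs:
    best=min(ss,key=lambda q:np.linalg.norm(proj(s,two(t,h,s,q))-q)+np.linalg.norm(proj(t,two(t,h,s,q))-h)); P=two(t,h,s,best);K.append(P);print("knob",P.round(4),best)
K=np.array(K);print(K.mean(0))
for w in ([394.87,266.17],[424.91,272.91]): print(onz(t,[w],.04).round(4))
# rail white strips, z=.02
g=cv2.cvtColor(t["frame"],cv2.COLOR_RGB2GRAY); m=np.zeros_like(g); m[180:198,284:468]=(g[180:198,284:468]>180)
yy,xx=np.where(m>0);P=onz(t,np.c_[xx,yy],.02)[:,:2]*1000
from numpy.linalg import svd
print("near strip",P.mean(0),P.min(0),P.max(0));u=svd(P-P.mean(0),full_matrices=False)[2][0];print("yaw",np.degrees(np.arctan2(u[1],u[0])))
r=cv2.minAreaRect(P.astype(np.float32));print(r)
for n,c in(("lampface",[280+305/4,145+95/4]),("detface",[280+543/4,145+100/4])): print(n,onz(t,[c],.12).round(4))
W=np.zeros((600,800,3),np.uint8); a=crop(s,215,130,75,120,5);W[:,:375]=a; b=crop(s,318,145,52,52,8);W[:416,380:796]=b
cv2.imwrite("pics/m3.png",W)
E
```

```text
far [483.6 206.7] len [11.8 12.4 11.4 11. ] ang [ 143. -124.  -30.   54.]
near [483.2 305.3] len [13.7 12.4 13.2 10.9] ang [ 133. -134.  -41.   43.]
stopper top [[0.4848 0.3048 0.052 ]]
stopper top [[0.4844 0.2069 0.052 ]]
knob [ 0.4724 -0.2588  0.0249] [321.9 173.8]
knob [ 0.4634 -0.3277  0.0257] [330.5 159.6]
knob [ 0.3978 -0.2483  0.0248] [350.3 181.8]
knob [ 0.3886 -0.3179  0.0253] [357.8 166.9]
[ 0.43056002 -0.28818278  0.02516752]
[[ 0.4343 -0.252   0.04  ]]
[[ 0.4248 -0.3215  0.04  ]]
near strip [ 623.79975541 -203.68385527] [ 602.24156733 -424.38437825] [653.95204442  13.74832071]
yaw -86.39404603703017
((629.9644165039062, -204.9715118408203), (32.24860763549805, 438.1141052246094), 3.943568468093872)
lampface [[ 0.6355 -0.139   0.12  ]]
detface [[ 0.644  -0.2716  0.12  ]]
```

View pics/m3.png

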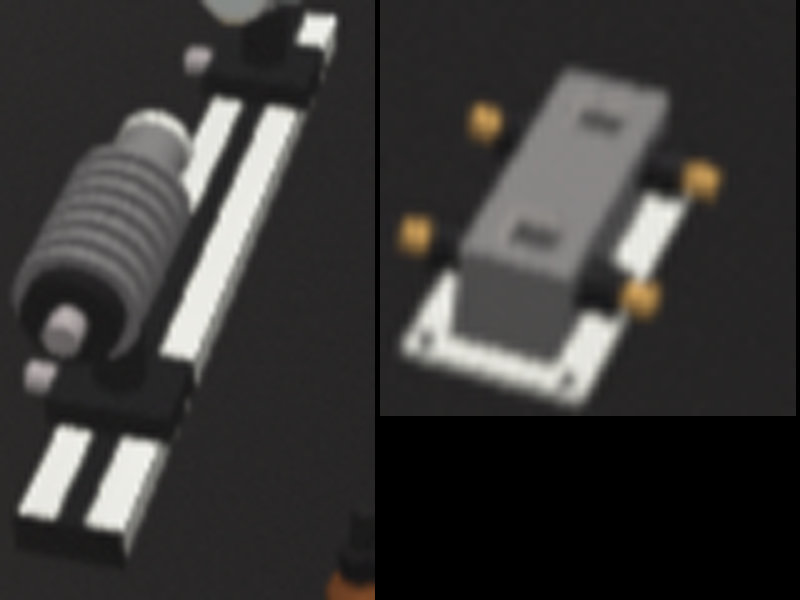

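The holder's four knobs lie at z≈0.025 and are centred at (0.4306,-0.288), which agrees with the wells being 70 mm apart. The rail and lens yaw is about 93.6°. One last number set before moving: `grip_depth` and the rail midline.

```bash
python3 - <<'E'
import workcell
print([n for n in dir(workcell) if n[0]!='_']); print(getattr(workcell,'grip_depth',None))
from h import *
t=load("top1");s=load("side1")
g=cv2.cvtColor(t["frame"],cv2.COLOR_RGB2GRAY).astype(float)
for c in(365,380,395,410):
    col=g[160:205,c]; i=np.where(col>130)[0]+160; print(c,i.tolist())
    print(onz(t,[[c,i.min()-.5],[c,i.max()+.5]],.02)[:,:2].round(4).tolist())
print(onz(t,[[280+297/4,145+95/4-.4],[280+560/4,145+100/4-.4]],.12).round(4))
E
```

```text
['Unreachable', 'close_job', 'get_image', 'grip_depth', 'read_state']
0.0187
365 [172, 173, 174, 175, 176, 177, 178, 179, 184, 185, 186, 187, 188, 189, 190, 191, 192]
[[0.6638, -0.177], [0.6099, -0.1793]]
380 [173, 174, 175, 176, 177, 178, 179, 185, 186, 187, 188, 189, 190, 191, 192]
[[0.6644, -0.2142], [0.613, -0.216]]
395 [173, 174, 175, 176, 177, 178, 179, 180, 185, 186, 187, 188, 189, 190, 191, 192, 193]
[[0.6676, -0.2514], [0.6137, -0.2528]]
410 [174, 175, 176, 177, 178, 179, 180, 185, 186, 187, 188, 189, 190, 191, 192, 193]
[[0.6682, -0.2886], [0.6168, -0.2895]]
[[ 0.636  -0.1345  0.12  ]
 [ 0.6458 -0.2811  0.12  ]]
```

Emit:
drive_tool([
  {"travel": [20,-20,0],"rotation": [0,0,-0.05]},
  {"travel": [27,-28,0],"rotation": [0,0,-0.05]},
  {"travel": [27,-28,0],"rotation": [0,0,-0.05]},
  {"travel": [27,-28,0],"rotation": [0,0,-0.05]},
  {"travel": [27,-28,0],"rotation": [0,0,-0.05]},
  {"travel": [27,-28,0],"rotation": [0,0,-0.05]},
  {"travel": [27,-28,0],"rotation": [0,0,-0.05]},
  {"travel": [27,-28,0],"rotation": [0,0,-0.05]},
  {"travel": [27,-28,0],"rotation": [0,0,-0.045]},
  {"travel": [25,-25,0]},
  {"travel": [15,-15,0]},
  {"travel": [0,0,0]},
  {"travel": [0,0,0]},
], hand=45, squeeze=20)

```text
validation failed for argument at $.co...
```

Emit:
drive_tool([
  {"travel": [20,-20,0],"rotation": [0,0,-0.05]},
  {"travel": [27,-28,0],"rotation": [0,0,-0.05]},
  {"travel": [27,-28,0],"rotation": [0,0,-0.05]},
  {"travel": [27,-28,0],"rotation": [0,0,-0.05]},
  {"travel": [27,-28,0],"rotation": [0,0,-0.05]},
  {"travel": [27,-28,0],"rotation": [0,0,-0.05]},
  {"travel": [27,-28,0],"rotation": [0,0,-0.05]},
  {"travel": [27,-28,0],"rotation": [0,0,-0.05]},
  {"travel": [27,-28,0],"rotation": [0,0,-0.045]},
  {"travel": [25,-25,0],"rotation": [0,0,0]},
  {"travel": [15,-15,0],"rotation": [0,0,0]},
  {"travel": [0,0,-30],"rotation": [0,0,0]},
  {"travel": [0,0,-30],"rotation": [0,0,0]},
  {"travel": [0,0,-30],"rotation": [0,0,0]},
  {"travel": [0,0,0],"rotation": [0,0,0]},
  {"travel": [0,0,0],"rotation": [0,0,0]},
], hand=45, squeeze=20)

```text
t: 2.23
position: [0.483, 0.3046, 0.1395]
orientation: [[-0.707, 0.707, -0.004], [0.707, 0.707, -0.002], [0.002, -0.004, -1.0]]
wrist_force: [-0.1, -0.3, 1.4]
opening: 0.0448
finger_force: 0.0
```

Emit:
drive_tool([
  {"travel": [1,0,-30],"rotation": [0,0,0]},
  {"travel": [0,0,-30],"rotation": [0,0,0]},
  {"travel": [0,0,-25],"rotation": [0,0,0]},
  {"travel": [0,0,-15],"rotation": [0,0,0]},
  {"travel": [0,0,-10],"rotation": [0,0,0]},
  {"travel": [0,0,0],"rotation": [0,0,0]},
  {"travel": [0,0,0],"rotation": [0,0,0]},
])

```text
t: 2.82
position: [0.4866, 0.306, 0.0332]
orientation: [[-0.708, 0.706, 0.002], [0.706, 0.708, 0.001], [-0.001, 0.002, -1.0]]
wrist_force: [0.7, -0.9, 0.2]
opening: 0.0447
finger_force: 0.0
```

Emit:
drive_tool([
  {"travel": [0,0,0],"rotation": [0,0,0]},
  {"travel": [0,0,0],"rotation": [0,0,0]},
  {"travel": [0,0,0],"rotation": [0,0,0]},
  {"travel": [0,0,0],"rotation": [0,0,0]},
  {"travel": [0,0,0],"rotation": [0,0,0]},
  {"travel": [0,0,0],"rotation": [0,0,0]},
  {"travel": [0,0,0],"rotation": [0,0,0]},
  {"travel": [0,0,0],"rotation": [0,0,0]},
  {"travel": [0,0,0],"rotation": [0,0,0]},
  {"travel": [0,0,0],"rotation": [0,0,0]},
], hand=5, squeeze=25)

```text
t: 3.65
position: [0.4865, 0.3059, 0.0332]
orientation: [[-0.708, 0.707, 0.003], [0.707, 0.708, 0.001], [-0.001, 0.003, -1.0]]
wrist_force: [-1.8, -0.0, 7.1]
opening: 0.0119
finger_force: 26.7
```

Emit:
drive_tool([
  {"travel": [0,0,15],"rotation": [0,0,0]},
  {"travel": [0,0,30],"rotation": [0,0,0]},
  {"travel": [0,0,35],"rotation": [0,0,0]},
  {"travel": [0,-10,35],"rotation": [0,0,0]},
  {"travel": [-2,-20,30],"rotation": [0,0,0.04]},
  {"travel": [-4,-36,15],"rotation": [0,0,0.04]},
  {"travel": [-4,-40,0],"rotation": [0,0,0.04]},
  {"travel": [-4,-40,0],"rotation": [0,0,0.04]},
  {"travel": [-4,-40,0],"rotation": [0,0,0.04]},
  {"travel": [-4,-40,0],"rotation": [0,0,0.04]},
  {"travel": [-4,-40,0],"rotation": [0,0,0.04]},
  {"travel": [-4,-40,0],"rotation": [0,0,0.04]},
  {"travel": [-4,-40,0],"rotation": [0,0,0.04]},
  {"travel": [-4,-40,0],"rotation": [0,0,0.04]},
  {"travel": [-4,-40,0],"rotation": [0,0,0.04]},
  {"travel": [-4,-40,0],"rotation": [0,0,0.04]},
  {"travel": [-4,-40,0],"rotation": [0,0,0.04]},
  {"travel": [-4,-40,0],"rotation": [0,0,0.04]},
  {"travel": [-4,-40,0],"rotation": [0,0,0.04]},
  {"travel": [-4,-20,0],"rotation": [0,0,0.04]},
])

```text
t: 5.32
position: [0.4224, -0.3046, 0.1915]
orientation: [[-0.989, 0.145, 0.0], [0.145, 0.989, -0.002], [-0.0, -0.002, -1.0]]
wrist_force: [-0.1, 1.2, -0.6]
opening: 0.0114
finger_force: 25.9
```

Emit:
drive_tool([
  {"travel": [-4,-15,0],"rotation": [0,0,0.006]},
  {"travel": [0,-7,-20],"rotation": [0,0,0]},
  {"travel": [0,0,-30],"rotation": [0,0,0]},
  {"travel": [0,0,-20],"rotation": [0,0,0]},
  {"travel": [0,0,0],"rotation": [0,0,0]},
  {"travel": [0,0,0],"rotation": [0,0,0]},
  {"travel": [0,0,0],"rotation": [0,0,0]},
])

```text
t: 5.9
position: [0.4199, -0.3232, 0.1227]
orientation: [[-0.99, 0.138, 0.001], [0.138, 0.99, -0.001], [-0.002, -0.001, -1.0]]
wrist_force: [0.9, -0.9, 0.6]
opening: 0.0119
finger_force: 25.9
```

Emit:
drive_tool([
  {"travel": [5.5,1,-10],"rotation": [0,0,0]},
  {"travel": [0,0,-12],"rotation": [0,0,0]},
  {"travel": [0,0,0],"rotation": [0,0,0]},
  {"travel": [0,0,0],"rotation": [0,0,0]},
  {"travel": [0,0,0],"rotation": [0,0,0]},
])

```text
t: 6.32
position: [0.4248, -0.3216, 0.0992]
orientation: [[-0.99, 0.138, -0.0], [0.138, 0.99, 0.0], [0.0, 0.0, -1.0]]
wrist_force: [-0.6, -0.4, 0.6]
opening: 0.0118
finger_force: 25.9
```

```bash
python3 - <<'E'
from shot import *
print(read_state()["position"])
shot("top","2",5);shot("side","2",5)
from h import *
t=load("top2");s=load("side2")
W=np.zeros((600,800,3),np.uint8)
W[:,:400]=crop(s,305,110,50,75,8); W[:480,400:]=crop(t,395,235,50,60,8)
cv2.imwrite("pics/m4.png",W)
E
```

```text
[ 0.42481355 -0.32161437  0.09919717]
```

View pics/m4.png

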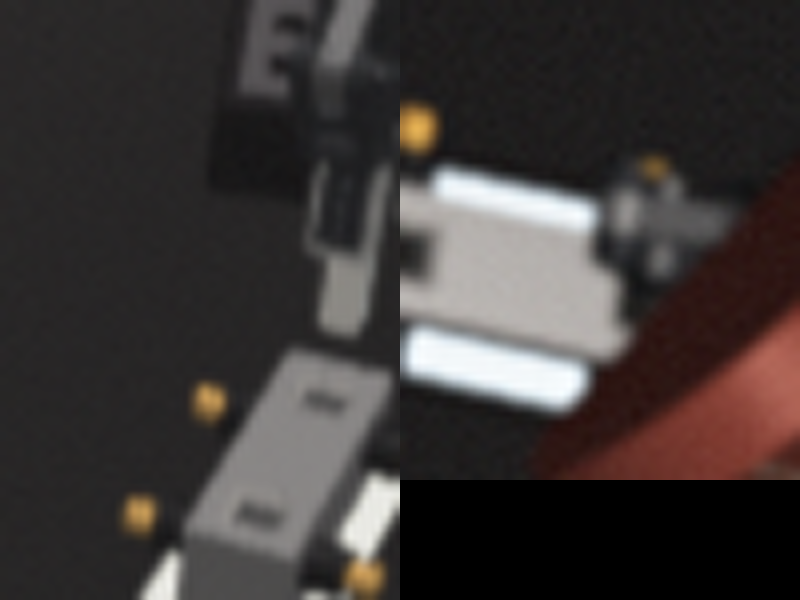

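The held cuvette hangs upright. Its frosted face's lower edge runs from (320,327) to (362,330) in the side crop, and the well mouth is centred at about (325,400). I'll compare both with the predictions.

```bash
python3 - <<'E'
from h import *
s=load("side2");t=load("top2")
o=np.array([305,110]); f=lambda P:((proj(s,P)-o+.44)*8).round(0).tolist()
T=np.array([.4248,-.3216]);x=np.array([-.99,.138]);y=np.array([.138,.99])
zb=.0992-.0302
print("bottom pred",f([np.r_[T+6.25e-3*y+k*6.25e-3*x,zb] for k in(1,-1)]))
print("1mm +x shift",f([np.r_[T+6.25e-3*y+[.001,0],zb],np.r_[T+6.25e-3*y,zb]]))
B=np.array([.4254,-.3222]);A=np.array([.4347,-.2528])
for w in(A,B): print("well pred",f([np.r_[w,.04]]), f([np.r_[w+a*.0095*x+b*.0095*y,.04] for a,b in((1,1),(1,-1),(-1,1),(-1,-1))]))
c=(A+B)/2; print("block top corners pred",f([np.r_[c+a*.018*x+b*.055*y,.04] for a,b in((1,1),(1,-1),(-1,1),(-1,-1))]))
print("top well A",((proj(t,[np.r_[A,.04]])-[395,235]+.44)*8))
E
```

```text
bottom pred [[348.0, 336.0], [311.0, 327.0]]
1mm +x shift [[326.0, 331.0], [329.0, 332.0]]
well pred [[256.0, 509.0]] [[276.0, 533.0], [294.0, 501.0], [218.0, 517.0], [237.0, 485.0]]
well pred [[322.0, 394.0]] [[341.0, 417.0], [358.0, 387.0], [285.0, 402.0], [303.0, 372.0]]
block top corners pred [[291.0, 558.0], [392.0, 377.0], [181.0, 528.0], [289.0, 350.0]]
top well A [[  5.24332442 251.68543931]]
```

Emit:
drive_tool([
  {"travel": [2,-0.8,0],"rotation": [0,0,0]},
  {"travel": [0,0,-15],"rotation": [0,0,0]},
  {"travel": [0,0,-10],"rotation": [0,0,0]},
  {"travel": [0,0,-5],"rotation": [0,0,0]},
  {"travel": [0,0,-3],"rotation": [0,0,0]},
  {"travel": [0,0,-3],"rotation": [0,0,0]},
  {"travel": [0,0,-3],"rotation": [0,0,0]},
  {"travel": [0,0,0],"rotation": [0,0,0]},
  {"travel": [0,0,0],"rotation": [0,0,0]},
])

```text
t: 7.57
position: [0.4268, -0.3226, 0.0604]
orientation: [[-0.99, 0.138, 0.0], [0.138, 0.99, -0.0], [-0.0, -0.0, -1.0]]
wrist_force: [0.2, -0.3, -0.1]
opening: 0.0111
finger_force: 26.0
```

Emit:
drive_tool([
  {"travel": [0,0,-3],"rotation": [0,0,0]},
  {"travel": [0,0,-3],"rotation": [0,0,0]},
  {"travel": [0,0,-3],"rotation": [0,0,0]},
  {"travel": [0,0,-3],"rotation": [0,0,0]},
  {"travel": [0,0,-1],"rotation": [0,0,0]},
  {"travel": [0,0,0],"rotation": [0,0,0]},
  {"travel": [0,0,0],"rotation": [0,0,0]},
])

```text
t: 8.15
position: [0.4267, -0.3225, 0.0472]
orientation: [[-0.99, 0.138, -0.0], [0.138, 0.99, 0.0], [0.0, 0.0, -1.0]]
wrist_force: [0.3, -0.4, 0.3]
opening: 0.012
finger_force: 26.0
```

Emit:
drive_tool([
  {"travel": [0,0,-1],"rotation": [0,0,0]},
  {"travel": [0,0,-1],"rotation": [0,0,0]},
  {"travel": [0,0,0],"rotation": [0,0,0]},
  {"travel": [0,0,0],"rotation": [0,0,0]},
])

```text
t: 8.48
position: [0.4268, -0.3226, 0.0454]
orientation: [[-0.99, 0.138, 0.0], [0.138, 0.99, -0.0], [-0.0, -0.0, -1.0]]
wrist_force: [-0.0, 0.3, 1.0]
opening: 0.0115
finger_force: 26.0
```

Emit:
drive_tool([
  {"travel": [0,0,-1],"rotation": [0,0,0]},
  {"travel": [0,0,0],"rotation": [0,0,0]},
  {"travel": [0,0,0],"rotation": [0,0,0]},
])

```text
t: 8.73
position: [0.4271, -0.3228, 0.0452]
orientation: [[-0.99, 0.138, 0.0], [0.138, 0.99, -0.0], [-0.0, -0.0, -1.0]]
wrist_force: [0.2, 2.0, 5.2]
opening: 0.0118
finger_force: 26.6
```

Emit:
drive_tool([
  {"travel": [0,0,0],"rotation": [0,0,0]},
  {"travel": [0,0,0],"rotation": [0,0,0]},
  {"travel": [0,0,0],"rotation": [0,0,0]},
  {"travel": [0,0,0],"rotation": [0,0,0]},
  {"travel": [0,0,5],"rotation": [0,0,0]},
  {"travel": [0,0,10],"rotation": [0,0,0]},
  {"travel": [0,0,25],"rotation": [0,0,0]},
  {"travel": [0,0,40],"rotation": [0,0,0]},
  {"travel": [0,0,40],"rotation": [0,0,0]},
  {"travel": [0,15,30],"rotation": [0,0,0.05]},
], hand=35)

```text
t: 9.57
position: [0.4275, -0.3096, 0.1992]
orientation: [[-0.996, 0.09, 0.003], [0.09, 0.996, -0.004], [-0.004, -0.004, -1.0]]
wrist_force: [0.4, -1.4, 0.7]
opening: 0.035
finger_force: 0.0
```

Emit:
drive_tool([
  {"travel": [4,30,0],"rotation": [0,0,0.07]},
  {"travel": [4,38,0],"rotation": [0,0,0.07]},
  {"travel": [4,38,0],"rotation": [0,0,0.07]},
  {"travel": [4,38,0],"rotation": [0,0,0.07]},
  {"travel": [4,38,0],"rotation": [0,0,0.07]},
  {"travel": [4,38,0],"rotation": [0,0,0.07]},
  {"travel": [4,38,0],"rotation": [0,0,0.07]},
  {"travel": [4,38,0],"rotation": [0,0,0.07]},
  {"travel": [4,38,0],"rotation": [0,0,0.07]},
  {"travel": [4,38,0],"rotation": [0,0,0.07]},
  {"travel": [4,38,0],"rotation": [0,0,0.07]},
  {"travel": [4,38,0],"rotation": [0,0,0.07]},
  {"travel": [4,38,0],"rotation": [0,0,0.07]},
  {"travel": [5,25,0],"rotation": [0,0,0.07]},
  {"travel": [0,4,-20],"rotation": [0,0,0]},
  {"travel": [0,0,-35],"rotation": [0,0,0]},
  {"travel": [0,0,-20],"rotation": [0,0,0]},
  {"travel": [0,0,0],"rotation": [0,0,0]},
  {"travel": [0,0,0],"rotation": [0,0,0]},
  {"travel": [0,0,0],"rotation": [0,0,0]},
])

```text
t: 11.23
position: [0.485, 0.2077, 0.1215]
orientation: [[-0.629, -0.778, 0.003], [-0.778, 0.629, 0.001], [-0.002, -0.002, -1.0]]
wrist_force: [0.4, 0.8, 1.0]
opening: 0.0348
finger_force: 0.0
```

```bash
python3 - <<'E'
from shot import *
print(read_state()["opening"]);shot("top","3",5);shot("side","3",5)
from h import *
t=load("top3");s=load("side3")
W=np.zeros((600,800,3),np.uint8)
W[:416,:400]=crop(s,320,140,50,52,8); W[:480,400:]=crop(t,385,240,50,60,8)
W[420:600,0:400]=crop(s,235,290,50,24,8)[:180,:400]
W[0:0]=0
cv2.imwrite("pics/m5.png",W)
E
```

```text
0.034785420275488574
```

View pics/m5.png

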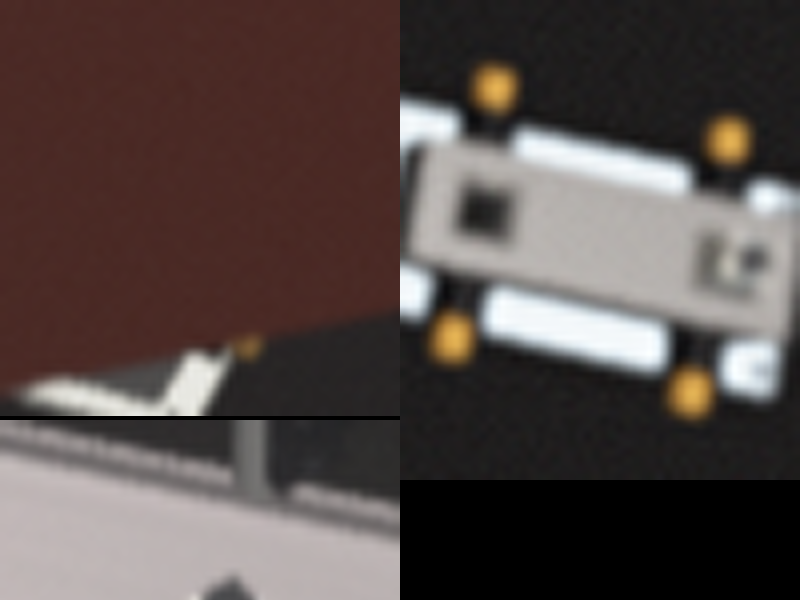

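Emit:
drive_tool([
  {"travel": [-1,-0.7,-20],"rotation": [0,0,0]},
  {"travel": [0,0,-25],"rotation": [0,0,0]},
  {"travel": [0,0,-20],"rotation": [0,0,0]},
  {"travel": [0,0,-12],"rotation": [0,0,0]},
  {"travel": [0,0,-8],"rotation": [0,0,0]},
  {"travel": [0,0,-3],"rotation": [0,0,0]},
  {"travel": [0,0,0],"rotation": [0,0,0]},
  {"travel": [0,0,0],"rotation": [0,0,0]},
])

```text
t: 12.4
position: [0.4837, 0.207, 0.0323]
orientation: [[-0.628, -0.778, 0.002], [-0.778, 0.628, 0.0], [-0.001, -0.001, -1.0]]
wrist_force: [-0.3, 0.1, -0.4]
opening: 0.0352
finger_force: 0.0
```

```bash
python3 - <<'E'
from shot import *
s=shot("side","4",4)
from h import *
t=load("top3")
print(onz(t,[[385+355/8-.44,240+258/8-.44]],.064).round(4))
print(read_state()["position"])
W=crop(s,225,275,70,60,9)
cv2.imwrite("pics/m6.png",W)
E
```

```text
[[ 0.4259 -0.3225  0.064 ]]
[0.4836501  0.20697994 0.03245056]
```

View pics/m6.png

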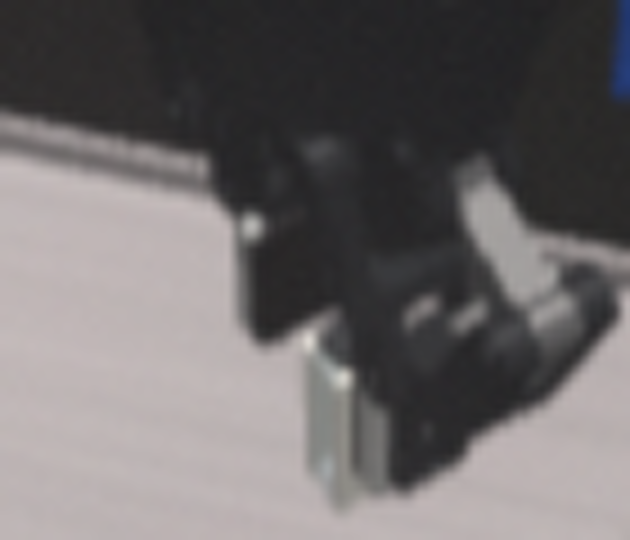

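The first cuvette stands in its well, with its stopper at (0.426,-0.3225). Here the fingers straddle the second one: the pad is at the frosted right-front face and the window faces left at about (330,430). Closing the fingers now.

Emit:
drive_tool([
  {"travel": [0,0,0],"rotation": [0,0,0]},
  {"travel": [0,0,0],"rotation": [0,0,0]},
  {"travel": [0,0,0],"rotation": [0,0,0]},
  {"travel": [0,0,0],"rotation": [0,0,0]},
  {"travel": [0,0,0],"rotation": [0,0,0]},
  {"travel": [0,0,0],"rotation": [0,0,0]},
  {"travel": [0,0,0],"rotation": [0,0,0]},
  {"travel": [0,0,0],"rotation": [0,0,0]},
  {"travel": [0,0,0],"rotation": [0,0,0]},
], hand=5, squeeze=25)

```text
t: 13.35
position: [0.4832, 0.2069, 0.0318]
orientation: [[-0.628, -0.778, 0.001], [-0.778, 0.628, 0.0], [-0.001, -0.0, -1.0]]
wrist_force: [-0.8, -0.1, 4.9]
opening: 0.0117
finger_force: 27.3
```

Emit:
drive_tool([
  {"travel": [0,0,15],"rotation": [0,0,0]},
  {"travel": [0,0,30],"rotation": [0,0,0]},
  {"travel": [0,0,35],"rotation": [0,0,0]},
  {"travel": [0,0,35],"rotation": [0,0,0]},
  {"travel": [0,-20,30],"rotation": [0,0,-0.07]},
  {"travel": [-3,-34,15],"rotation": [0,0,-0.07]},
  {"travel": [-4,-36,0],"rotation": [0,0,-0.07]},
  {"travel": [-4,-36,0],"rotation": [0,0,-0.07]},
  {"travel": [-4,-36,0],"rotation": [0,0,-0.07]},
  {"travel": [-4,-36,0],"rotation": [0,0,-0.07]},
  {"travel": [-4,-36,0],"rotation": [0,0,-0.07]},
  {"travel": [-4,-36,0],"rotation": [0,0,-0.07]},
  {"travel": [-4,-36,0],"rotation": [0,0,-0.07]},
  {"travel": [-4,-36,0],"rotation": [0,0,-0.07]},
  {"travel": [-4,-36,0],"rotation": [0,0,-0.07]},
  {"travel": [-4,-36,0],"rotation": [0,0,-0.07]},
  {"travel": [-4,-30,0],"rotation": [0,0,-0.07]},
  {"travel": [-2,-15,0],"rotation": [0,0,-0.07]},
  {"travel": [0,0,0],"rotation": [0,0,-0.05]},
  {"travel": [0,0,0],"rotation": [0,0,0]},
])

```text
t: 15.02
position: [0.4331, -0.2531, 0.1902]
orientation: [[-0.99, 0.141, -0.001], [0.141, 0.99, 0.001], [0.001, 0.001, -1.0]]
wrist_force: [0.0, -0.0, 0.3]
opening: 0.0115
finger_force: 26.6
```

Emit:
drive_tool([
  {"travel": [0,0,-25],"rotation": [0,0,0]},
  {"travel": [0,0,-30],"rotation": [0,0,0]},
  {"travel": [0,0,-15],"rotation": [0,0,0]},
  {"travel": [0,0,0],"rotation": [0,0,0]},
  {"travel": [0,0,0],"rotation": [0,0,0]},
])

```text
t: 15.43
position: [0.4332, -0.2512, 0.1201]
orientation: [[-0.991, 0.137, -0.002], [0.137, 0.991, 0.002], [0.002, 0.001, -1.0]]
wrist_force: [-0.3, -0.4, 1.0]
opening: 0.0116
finger_force: 26.6
```

Emit:
drive_tool([
  {"travel": [1.8,-2,-15],"rotation": [0,0,0]},
  {"travel": [0,0,-15],"rotation": [0,0,0]},
  {"travel": [0,0,-10],"rotation": [0,0,0]},
  {"travel": [0,0,-5],"rotation": [0,0,0]},
  {"travel": [0,0,-4],"rotation": [0,0,0]},
  {"travel": [0,0,-3],"rotation": [0,0,0]},
  {"travel": [0,0,0],"rotation": [0,0,0]},
  {"travel": [0,0,0],"rotation": [0,0,0]},
])

```text
t: 16.1
position: [0.4359, -0.2545, 0.0699]
orientation: [[-0.99, 0.138, 0.001], [0.138, 0.99, -0.001], [-0.001, -0.0, -1.0]]
wrist_force: [0.2, -0.2, -0.1]
opening: 0.012
finger_force: 26.6
```

Emit:
drive_tool([
  {"travel": [-0.6,1,-2],"rotation": [0,0,0]},
  {"travel": [0,0,-3],"rotation": [0,0,0]},
  {"travel": [0,0,-3],"rotation": [0,0,0]},
  {"travel": [0,0,-3],"rotation": [0,0,0]},
  {"travel": [0,0,-3],"rotation": [0,0,0]},
  {"travel": [0,0,0],"rotation": [0,0,0]},
])

```text
t: 16.6
position: [0.4345, -0.2528, 0.0543]
orientation: [[-0.99, 0.138, -0.001], [0.138, 0.99, 0.001], [0.001, 0.001, -1.0]]
wrist_force: [0.9, 0.2, -0.3]
opening: 0.0118
finger_force: 26.6
```

Inserting freely; the floor is expected at TCP z≈0.0438.

Emit:
drive_tool([
  {"travel": [0,0,-3],"rotation": [0,0,0]},
  {"travel": [0,0,-3],"rotation": [0,0,0]},
  {"travel": [0,0,-2],"rotation": [0,0,0]},
  {"travel": [0,0,-1],"rotation": [0,0,0]},
  {"travel": [0,0,0],"rotation": [0,0,0]},
  {"travel": [0,0,0],"rotation": [0,0,0]},
])

```text
t: 17.1
position: [0.435, -0.2533, 0.0463]
orientation: [[-0.99, 0.138, -0.0], [0.138, 0.99, 0.0], [0.0, 0.0, -1.0]]
wrist_force: [-0.3, 0.6, -0.7]
opening: 0.0114
finger_force: 26.6
```

Emit:
drive_tool([
  {"travel": [0,0,-1],"rotation": [0,0,0]},
  {"travel": [0,0,-1],"rotation": [0,0,0]},
  {"travel": [0,0,0],"rotation": [0,0,0]},
  {"travel": [0,0,0],"rotation": [0,0,0]},
])

```text
t: 17.43
position: [0.435, -0.2532, 0.0442]
orientation: [[-0.99, 0.138, 0.0], [0.138, 0.99, 0.0], [-0.0, 0.0, -1.0]]
wrist_force: [-0.8, -0.1, -0.7]
opening: 0.0118
finger_force: 26.6
```

Emit:
drive_tool([
  {"travel": [0,0,-0.8],"rotation": [0,0,0]},
  {"travel": [0,0,-0.7],"rotation": [0,0,0]},
  {"travel": [0,0,0],"rotation": [0,0,0]},
  {"travel": [0,0,0],"rotation": [0,0,0]},
])

```text
t: 17.77
position: [0.4351, -0.2534, 0.0438]
orientation: [[-0.99, 0.138, -0.001], [0.138, 0.99, 0.0], [0.001, 0.0, -1.0]]
wrist_force: [-3.5, 2.1, 6.6]
opening: 0.0114
finger_force: 27.4
```

Emit:
drive_tool([
  {"travel": [0,0,0],"rotation": [0,0,0]},
  {"travel": [0,0,0],"rotation": [0,0,0]},
  {"travel": [0,0,0],"rotation": [0,0,0]},
  {"travel": [0,0,0],"rotation": [0,0,0]},
  {"travel": [0,0,5],"rotation": [0,0,0]},
  {"travel": [0,0,10],"rotation": [0,0,0]},
  {"travel": [0,0,25],"rotation": [0,0,0]},
  {"travel": [0,0,40],"rotation": [0,0,0]},
  {"travel": [0,0,40],"rotation": [0,0,0]},
  {"travel": [0,15,30],"rotation": [0,0,0]},
], hand=35)

```text
t: 18.6
position: [0.4358, -0.2401, 0.1976]
orientation: [[-0.99, 0.14, 0.004], [0.14, 0.99, -0.004], [-0.004, -0.003, -1.0]]
wrist_force: [1.4, -0.4, 0.9]
opening: 0.0354
finger_force: 0.0
```

Emit:
drive_tool([
  {"travel": [5,25,0],"rotation": [0,0,0.03]},
  {"travel": [10,35,0],"rotation": [0,0,0.03]},
  {"travel": [11,36,0],"rotation": [0,0,0.03]},
  {"travel": [11,36,0],"rotation": [0,0,0.03]},
  {"travel": [11,36,0],"rotation": [0,0,0.03]},
  {"travel": [11,36,0],"rotation": [0,0,0.03]},
  {"travel": [11,36,0],"rotation": [0,0,0.03]},
  {"travel": [11,36,0],"rotation": [0,0,0.03]},
  {"travel": [11,36,0],"rotation": [0,0,0.03]},
  {"travel": [11,36,0],"rotation": [0,0,0.03]},
  {"travel": [11,36,0],"rotation": [0,0,0.03]},
  {"travel": [11,36,0],"rotation": [0,0,0.03]},
  {"travel": [11,36,0],"rotation": [0,0,0.03]},
  {"travel": [11,36,0],"rotation": [0,0,0.03]},
  {"travel": [11,34,0],"rotation": [0,0,0.03]},
  {"travel": [10,25,0],"rotation": [0,0,0.03]},
  {"travel": [2,6,0],"rotation": [0,0,0.04]},
  {"travel": [0,0,0],"rotation": [0,0,0]},
  {"travel": [0,0,0],"rotation": [0,0,0]},
], hand=50)

```text
t: 20.18
position: [0.605, 0.319, 0.1934]
orientation: [[-0.928, -0.372, 0.0], [-0.372, 0.928, -0.0], [-0.0, -0.0, -1.0]]
wrist_force: [-0.5, -0.3, 0.8]
opening: 0.0509
finger_force: 0.0
```

```bash
python3 - <<'E'
from shot import *
from h import *
t=shot("top","5",5)
g=cv2.cvtColor(t["frame"],cv2.COLOR_RGB2GRAY); print(g[258:276,390:400]); print(g[263:280,420:432])
for P in([.4356,-.2532,.064],[.4259,-.3225,.064]): print(proj(t,[P]).round(1))
E
```

```text
[[194 188 174 160 151 140 130 121 140 196]
 [188 187 188 184 180 179 173 167 171 199]
 [189 188 185 185 183 190 190 188 186 190]
 [190 186 177 168 167 188 204 198 189 188]
 [189 183 165 143 145 183 209 191 173 182]
 [191 179 153 124 126 176 203 165 139 155]
 [188 174 144 112 127 174 192 145 107 120]
 [187 172 137 114 134 176 183 136  96 108]
 [187 164 130 116 143 177 173 138 118 135]
 [182 159 129 121 145 167 162 146 149 177]
 [181 160 135 125 138 144 140 141 156 189]
 [187 171 153 142 140 135 131 127 142 172]
 [192 186 180 170 167 161 151 144 147 171]
 [189 189 190 188 186 184 179 172 174 180]
 [161 172 183 185 189 188 187 189 187 188]
 [105 126 144 153 159 168 173 178 185 185]
 [ 47  64  82  93 103 119 132 146 151 162]
 [ 28  25  48  54  54  70 111 139 146 143]]
[[210 142  80  61  57  54  43  58 118 184 214 204]
 [190 160 136 123 110 100  84  94 159 229 249 246]
 [182 176 173 169 159 149 137 137 176 228 244 238]
 [182 183 183 180 178 176 173 167 183 208 220 208]
 [183 181 182 177 181 178 181 183 183 188 192 183]
 [184 180 168 167 166 172 186 191 186 183 183 182]
 [183 174 157 139 141 157 184 197 188 180 182 184]
 [181 169 142 118 121 144 177 180 162 152 161 180]
 [183 168 133 109 117 150 170 149 116 110 131 168]
 [179 162 129 108 124 168 180 140  97  91 120 159]
 [179 159 126 108 131 177 189 151 116 115 137 166]
 [178 155 128 111 130 162 178 153 142 151 172 184]
 [177 159 136 124 130 140 148 146 151 166 187 192]
 [181 170 158 151 140 138 138 131 139 163 185 190]
 [187 184 180 173 171 162 155 150 147 163 180 186]
 [178 184 184 185 185 181 178 174 172 177 183 184]
 [145 159 170 176 180 180 182 182 184 184 186 185]]
[[398.2 264.8]]
[[429.  271.8]]
```

Emit:
drive_tool([
  {"travel": [-2,-1,-25],"rotation": [0,0,0]},
  {"travel": [0,0,-30],"rotation": [0,0,0]},
  {"travel": [0,0,-30],"rotation": [0,0,0]},
  {"travel": [0,0,-25],"rotation": [0,0,0]},
  {"travel": [0,0,-20],"rotation": [0,0,0]},
  {"travel": [0,0,-15],"rotation": [0,0,0]},
  {"travel": [0,0,-10],"rotation": [0,0,0]},
  {"travel": [0,0,-8],"rotation": [0,0,0]},
  {"travel": [0,0,-5],"rotation": [0,0,0]},
  {"travel": [0,0,0],"rotation": [0,0,0]},
  {"travel": [0,0,0],"rotation": [0,0,0]},
])

```text
t: 21.35
position: [0.6037, 0.318, 0.0257]
orientation: [[-0.928, -0.372, 0.001], [-0.372, 0.928, 0.001], [-0.001, -0.0, -1.0]]
wrist_force: [1.3, -0.6, -0.2]
opening: 0.05
finger_force: 0.0
```

Emit:
drive_tool([
  {"travel": [-0.5,0,-3],"rotation": [0,0,0]},
  {"travel": [0,0,-2],"rotation": [0,0,0]},
  {"travel": [0,0,0],"rotation": [0,0,0]},
])

```text
t: 21.6
position: [0.6026, 0.3178, 0.02]
orientation: [[-0.928, -0.372, 0.0], [-0.372, 0.928, 0.0], [-0.0, 0.0, -1.0]]
wrist_force: [0.4, -0.1, 0.3]
opening: 0.0502
finger_force: 0.0
```

Emit:
drive_tool([
  {"travel": [0,0,0],"rotation": [0,0,0]},
  {"travel": [0,0,0],"rotation": [0,0,0]},
  {"travel": [0,0,0],"rotation": [0,0,0]},
  {"travel": [0,0,0],"rotation": [0,0,0]},
  {"travel": [0,0,0],"rotation": [0,0,0]},
  {"travel": [0,0,0],"rotation": [0,0,0]},
  {"travel": [0,0,0],"rotation": [0,0,0]},
  {"travel": [0,0,0],"rotation": [0,0,0]},
  {"travel": [0,0,0],"rotation": [0,0,0]},
  {"travel": [0,0,0],"rotation": [0,0,0]},
], hand=12, squeeze=40)

```text
t: 22.43
position: [0.6027, 0.3179, 0.0201]
orientation: [[-0.928, -0.372, 0.001], [-0.372, 0.928, 0.0], [-0.001, 0.0, -1.0]]
wrist_force: [-0.4, 0.8, 2.9]
opening: 0.0196
finger_force: 39.6
```

Emit:
drive_tool([
  {"travel": [0,0,10],"rotation": [0,0,0]},
  {"travel": [0,0,20],"rotation": [0,0,0]},
  {"travel": [0,0,30],"rotation": [0,0,0]},
  {"travel": [0,0,35],"rotation": [0,0,0]},
  {"travel": [0,0,35],"rotation": [0,0,0]},
  {"travel": [0,0,35],"rotation": [0,0,0]},
  {"travel": [0,0,30],"rotation": [0,0,0]},
  {"travel": [0,-8,25],"rotation": [0,0,-0.05]},
  {"travel": [0,-20,0],"rotation": [0,0,-0.09]},
  {"travel": [3,-28,0],"rotation": [0,0,-0.1]},
  {"travel": [3,-28,0],"rotation": [0,0,-0.1]},
  {"travel": [3,-28,0],"rotation": [0,0,-0.1]},
  {"travel": [3,-28,0],"rotation": [0,0,-0.1]},
  {"travel": [3,-28,0],"rotation": [0,0,-0.1]},
  {"travel": [3,-28,0],"rotation": [0,0,-0.1]},
  {"travel": [3,-28,0],"rotation": [0,0,-0.1]},
  {"travel": [3,-28,0],"rotation": [0,0,-0.1]},
  {"travel": [3,-28,0],"rotation": [0,0,-0.1]},
  {"travel": [3,-28,0],"rotation": [0,0,-0.1]},
  {"travel": [3,-28,0],"rotation": [0,0,-0.1]},
])

```text
t: 24.1
position: [0.6349, -0.0195, 0.2397]
orientation: [[-0.65, 0.76, -0.001], [0.76, 0.65, 0.0], [0.001, -0.001, -1.0]]
wrist_force: [0.3, 0.4, -0.9]
opening: 0.0196
finger_force: 39.3
```

Emit:
drive_tool([
  {"travel": [3,-28,0],"rotation": [0,0,-0.1]},
  {"travel": [3,-28,0],"rotation": [0,0,-0.1]},
  {"travel": [0,-28,0],"rotation": [0,0,-0.1]},
  {"travel": [0,-28,0],"rotation": [0,0,-0.1]},
  {"travel": [0,-28,0],"rotation": [0,0,-0.1]},
  {"travel": [0,-28,0],"rotation": [0,0,-0.1]},
  {"travel": [0,-19,0],"rotation": [0,0,-0.048]},
  {"travel": [0,0,0],"rotation": [0,0,0]},
  {"travel": [0,0,0],"rotation": [0,0,0]},
  {"travel": [0,0,0],"rotation": [0,0,0]},
])

```text
t: 24.93
position: [0.6412, -0.2046, 0.2396]
orientation: [[-0.065, 0.998, -0.001], [0.998, 0.065, 0.001], [0.001, -0.001, -1.0]]
wrist_force: [-0.5, 1.3, -0.9]
opening: 0.0196
finger_force: 39.3
```

Emit:
drive_tool([
  {"travel": [-1,0,-20],"rotation": [0,0,0]},
  {"travel": [0,0,-25],"rotation": [0,0,0]},
  {"travel": [0,0,-25],"rotation": [0,0,0]},
  {"travel": [0,0,-20],"rotation": [0,0,0]},
  {"travel": [0,0,-15],"rotation": [0,0,0]},
  {"travel": [0,0,-12],"rotation": [0,0,0]},
  {"travel": [0,0,-10],"rotation": [0,0,0]},
  {"travel": [0,0,0],"rotation": [0,0,0]},
  {"travel": [0,0,0],"rotation": [0,0,0]},
])

```text
t: 25.68
position: [0.6407, -0.2051, 0.113]
orientation: [[-0.064, 0.998, 0.0], [0.998, 0.064, 0.0], [0.0, 0.0, -1.0]]
wrist_force: [0.7, -0.2, -0.5]
opening: 0.0197
finger_force: 39.3
```

```bash
python3 - <<'E'
from shot import *
print(read_state()["position"],read_state()["moment"])
t=shot("top","6",5);s=shot("side","6",5)
from h import *
W=np.zeros((600,800,3),np.uint8)
W[:, :420]=crop(s,220,75,70,100,6); a=crop(t,340,140,95,60,4);W[:240,420:800]=a
cv2.imwrite("pics/m7.png",W)
E
```

```text
[ 0.6406846  -0.20505089  0.112978  ] [ 0.02207221 -0.01697698 -0.0015996 ]
```

View pics/m7.png

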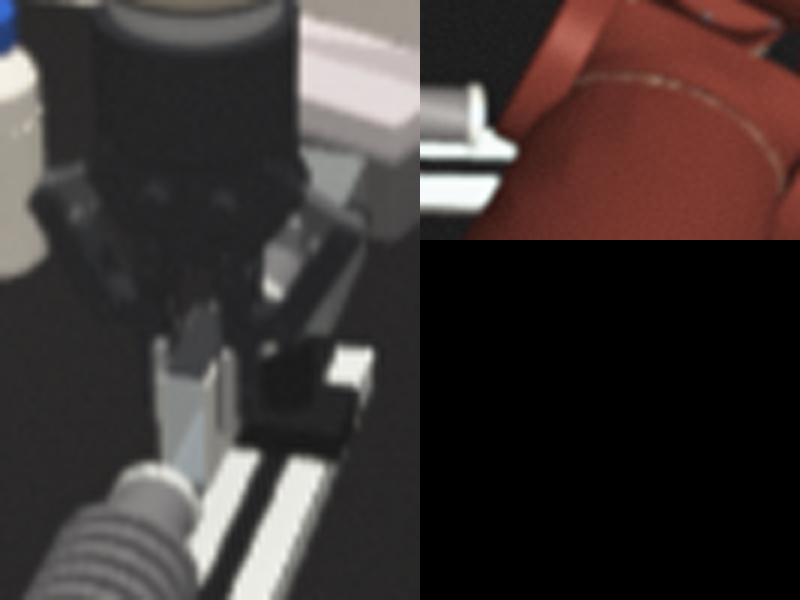

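The long cell hangs in the gap between the lens tubes. Its near window's top corners are at (165,375) and (210,378), and the lamp ring's rim runs (120,480)-(160,462)-(198,500). I'll check these against projections.

```bash
python3 - <<'E'
from h import *
s=load("side6");t=load("top1")
fs=lambda P:((proj(s,P)-[220,75]+.42)*6).round(0)
ft=lambda P:((proj(t,P)-[280,145]+.38)*4).round(0)
T=np.array([.6407,-.2051]);u=np.array([-.064,.998]);v=np.array([.998,.064])
for dz in(.0171,): print("cell near end top L,R then far",fs([np.r_[T+a*.027*u+b*.010*v,.113-dz+.05] for a in(1,-1) for b in(1,-1)]).tolist())
print("px per mm: u",(fs([np.r_[T+.01*u,.146]])-fs([np.r_[T,.146]]))/10,"v",(fs([np.r_[T+.01*v,.146]])-fs([np.r_[T,.146]]))/10,"z",(fs([np.r_[T,.156]])-fs([np.r_[T,.146]]))/10)
B=np.array([.640,-.205]);u=np.array([-.063,.998]);v=np.array([.998,.063])
th=np.linspace(0,2*np.pi,72,endpoint=False)
for e in(.070,.077):
    C=np.array([np.r_[B+e*u+.0175*np.cos(q)*v,.12+.0175*np.sin(q)] for q in th])
    p=fs(C);print("lamp ring",e,"side xmin,xmax,ymin",p[:,0].min(),p[:,0].max(),p[p[:,1].argmin()])
    p=ft(C);print("  top crop range",p.min(0),p.max(0), "centre",p.mean(0))
    C=np.array([np.r_[B-e*u+.0175*np.cos(q)*v,.12+.0175*np.sin(q)] for q in th])
    p=ft(C);print("  det top range",p.min(0),p.max(0),"centre",p.mean(0))
# measured ring extents in top1: bright columns
hsv=cv2.cvtColor(t["frame"],cv2.COLOR_RGB2GRAY)
print(hsv[158:182,350:358].tolist()); print(hsv[158:182,413:422].tolist())
E
```

```text
cell near end top L,R then far [[157.0, 381.0], [207.0, 388.0], [193.0, 312.0], [241.0, 318.0]]
px per mm: u [[-0.7  1.3]] v [[-2.4 -0.4]] z [[ 0.  -2.2]]
lamp ring 0.07 side xmin,xmax,ymin 111.0 199.0 [139. 463.]
  top crop range [294.  64.] [305. 127.] centre [299.61111111  95.73611111]
  det top range [540.  70.] [561. 133.] centre [550.38888889 101.31944444]
lamp ring 0.077 side xmin,xmax,ymin 106.0 194.0 [133. 473.]
  top crop range [282.  64.] [292. 127.] centre [287.02777778  95.48611111]
  det top range [553.  70.] [573. 133.] centre [562.93055556 101.54166667]
[[28, 28, 29, 29, 28, 29, 30, 28], [28, 26, 32, 30, 32, 31, 26, 29], [29, 38, 55, 67, 62, 42, 28, 26], [51, 66, 105, 136, 128, 82, 38, 25], [80, 98, 149, 193, 185, 126, 57, 26], [109, 118, 167, 219, 217, 156, 72, 31], [125, 131, 175, 229, 231, 180, 88, 31], [136, 138, 183, 237, 242, 197, 106, 34], [148, 152, 193, 240, 245, 208, 114, 35], [158, 163, 200, 242, 247, 211, 114, 35], [170, 170, 205, 243, 246, 214, 114, 36], [175, 176, 207, 242, 246, 212, 115, 32], [169, 173, 207, 242, 244, 204, 109, 34], [151, 163, 203, 239,
[... 764 characters left out ...]
, 141, 198, 233, 227], [32, 52, 77, 94, 102, 138, 202, 238, 235], [34, 56, 83, 94, 101, 138, 205, 240, 238], [37, 61, 85, 93, 100, 140, 208, 242, 241], [36, 62, 88, 98, 101, 140, 209, 243, 240], [37, 64, 89, 96, 102, 140, 206, 241, 238], [53, 71, 89, 95, 105, 141, 204, 238, 235], [117, 109, 99, 94, 107, 150, 206, 236, 227], [198, 176, 126, 97, 110, 157, 208, 229, 211], [242, 221, 156, 103, 110, 157, 200, 213, 188], [244, 235, 177, 119, 115, 156, 189, 191, 160], [244, 239, 210, 160, 146, 169, 188, 190, 166], [244, 244, 237, 216, 207, 213, 221, 223, 215], [244, 245, 243, 239, 238, 239, 240, 242, 242], [211, 217, 217, 217, 215, 215, 216, 218, 218], [118, 121, 122, 123, 122, 122, 125, 124, 126]]
```

Emit:
drive_tool([
  {"travel": [-0.5,0,-0.8],"rotation": [0,0,0]},
  {"travel": [0,0,0],"rotation": [0,0,0]},
  {"travel": [0,0,0],"rotation": [0,0,0]},
  {"travel": [0,0,0],"rotation": [0,0,0]},
])

```text
t: 26.52
position: [0.64, -0.2052, 0.1119]
orientation: [[-0.064, 0.998, -0.0], [0.998, 0.064, 0.0], [0.0, -0.0, -1.0]]
wrist_force: [0.5, 0.3, -0.3]
opening: 0.0194
finger_force: 39.3
```

```bash
python3 - <<'E'
from shot import *
S=read_state();T=S["position"];R=S["orientation"];print(T,S["qd"].round(4))
s=shot("side","7",8)
from h import *
o=np.array([232,120]);k=12
W=crop(s,*o,50,50,k); W2=W.copy()
f=lambda P:np.round((proj(s,P)-o+.5)*k-.5).astype(int)
u=np.array([-.063,.998,0]);v=np.array([.998,.063,0]);X=R[:,0];Y=R[:,1];z=np.array([0,0,1])
b=np.r_[T[:2],T[2]-.0171]
for h in(0,.05): cv2.polylines(W2,[f([b+a*.027*X+c*.01*Y+h*z for a,c in((1,1),(1,-1),(-1,-1),(-1,1))])],True,(0,0,255),1)
B=np.array([.640,-.205,.12]);th=np.linspace(0,2*np.pi,60)
cv2.polylines(W2,[f([B+.07*u+.0175*(np.cos(q)*v+np.sin(q)*z) for q in th])],True,(0,255,0),1)
out=np.zeros((600,800,3),np.uint8); out[:600,:600]=W2; out[:, 600:]=cv2.resize(W,(600,600))[:, 0:200]*0
cv2.imwrite("pics/m8.png",out[:,:600])
E
```

```text
[ 0.63995878 -0.20523583  0.11193574] [ 0.0011  0.     -0.0011 -0.0015 -0.0002  0.0013]
```

View pics/m8.png

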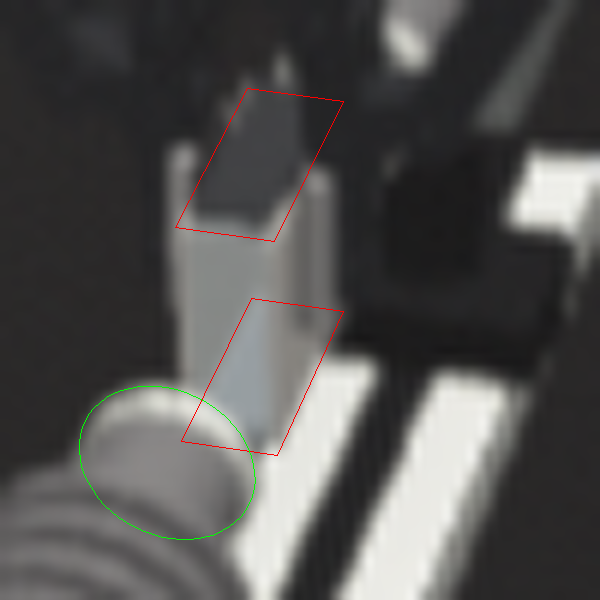

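The red projected cell outline and green lens ring match the picture to within about one camera pixel. The small residual suggests the cell sits about 1–2 mm towards the detector, so I'll shift it 1 mm towards the lamp and hand in.

Emit:
drive_tool([
  {"travel": [0,1,0],"rotation": [0,0,0]},
  {"travel": [0,0,0],"rotation": [0,0,0]},
  {"travel": [0,0,0],"rotation": [0,0,0]},
  {"travel": [0,0,0],"rotation": [0,0,0]},
  {"travel": [0,0,0],"rotation": [0,0,0]},
])

```text
t: 27.33
position: [0.64, -0.2043, 0.112]
orientation: [[-0.064, 0.998, 0.0], [0.998, 0.064, 0.0], [0.0, 0.0, -1.0]]
wrist_force: [-0.3, -0.4, -1.8]
opening: 0.0189
finger_force: 39.3
```

```bash
python3 -c "
from workcell import *
s=read_state();print(s['position'],s['finger_force']);print(close_job())"
```

```text
[ 0.63999819 -0.20425477  0.11200557] 39.34349298477173
the job is handed in; nothing more can be done
None
```

I handed the job in at about 27 s: both cuvettes are seated in the holder wells and released, and the long cell is held upright and still in the beam, with its window centre measured within about 1 mm of beam height and its place along the beam sure only to about 2–3 mm.

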